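# Nip up the pale blank with the star wheel

## Task

Nip up the pale blank in the green clamping unit: through the slot in its cover, push the star wheel on by two teeth in the direction of the white arrow, one tooth at a time with the wheel at rest in between. At the end the red tooth should stand where the front tooth in the slot stands at the start, leaning about 30 degrees forward; do not turn the blue unit's wheel.

Things in the scene. Friction and masses are not known exactly. Their poses are not given: they have to be found in the camera images.
- unit_green: Fixed green housing, pale wood blank at its far end. Origin: on the bench below the wheel axle; x: the arrow's way, along the slot (yaw within 0.3 rad); z up. Housing x -130 to 90 mm, y +-48; cover top at z 170, 6 thick. Slot in the cover: x -120 to 80, y +-22 mm. Jaw, blank and stop beyond it: to x 270, under z 106; the jaw closes 8 mm per tooth.
- axle_green (a point): Centre of the green unit's star wheel, 90 mm above the bench; axes as the unit's, the axle is y. Hub radius 28 mm; six straight teeth 60 degrees apart, tips at radius 75, 10 thick, 24 wide (y), five yellow, one red. Shut fingers with tips 40 mm above this point, put in behind the rear tooth, push it along +x; a tooth's step ends with their +x side at x = 17 mm.
- wheel_green (a joint): Green unit's wheel angle, rad, grows along the arrow. 0: two teeth in the slot lean 30 degrees forward and back, red tooth level to the rear; 1.047: red leans 30 degrees back; 2.094: red leans 30 degrees forward. Starts within 0.1 of 0. Stiff (about 5 N at a tooth), no spring, stays where left, can be pushed either way, -0.5 to 2.6.
- wheel_blue (a joint): Wheel angle, rad, of an identical unit with a blue housing and a dark wood blank that stands beside the green one, left or right of it, centres 260 to 440 mm apart across. Same meaning; starts within 0.1 of 0. Not to be turned.

How it is judged (in metres and radians):
On the way:
1. the green unit's wheel has been advanced by one tooth and stands still there (joint 0.75 to 1.35 rad, slower than 0.1 rad/s) (value of joint wheel_green between 0.75 and 1.35 rad and velocity of joint wheel_green between -0.1 and 0.1 rad/s), for 0.2 s.
At the end, for the whole second after the job is handed in: The green unit's star wheel stands still two teeth on, at 2.094 rad within 0.225 rad (13 degrees), the red tooth leaning about 30 degrees forward; the blue unit's wheel is within 0.35 rad of 0 (value of joint wheel_green between 1.87 and 2.32 rad and velocity of joint wheel_green between -0.1 and 0.1 rad/s and value of joint wheel_blue between -0.35 and 0.35 rad); the robot touches nothing.
It fails at once if the blue unit's wheel is turned (more than 0.35 rad from 0) (not (value of joint wheel_blue between -0.35 and 0.35 rad)).
It also fails if it takes over 43 s, if anything falls off the work surface, if the arm or the gripper's body presses on something with over 40 N, if the wrist force passes 120 N, or if a joint passes its speed limit or range.

## Robot

A 7-joint arm with a two-finger parallel gripper is mounted at the origin on the work surface. World frame = base frame: x ahead of the robot, y to its left, z up, the work surface at z = 0. Lengths are in mm, angles in rad, forces in N, time in s.
With the tool pointing down it reaches from about 400 to 875 mm from the base axis. Payload 4.4 kg.
Tool frame: the origin (TCP) lies at the very end of the fingers, on their centre line; the grasp point (between the pads) lies 19 mm behind it; z points along the fingers, y is the direction in which the jaws open and shut (so a half turn about z gives the same grasp; the last joint's range is limited). The gripper opens to 85 mm and grips with 20 to 120 N. Pads are 22 mm wide; open, the fingers measure 114 mm over their backs; the gripper's body (76 mm by 85 mm) begins 54 mm behind the grasp point. The pads swing forward as they close: fully open they stand 13 mm farther back than shut.
Start: joints at [1.108, 0.628, 0.038, 1.517, -0.027, 0.996, -0.02], TCP at [251.233, -599.5, 231.313] pointing down, gripper open.
Joint ranges: [-3.06, 3.06], [-0.37, 2.12], [-1.25, 1.32], [0.18, 2.47], [-1.1, 4.24], [0.23, 1.98], [-2.94, 2.94]. Speed limits (rad/s): [2.57, 2.57, 3.14, 3.14, 3.14, 3.14, 3.14].

## Interface

Orientations are given as [roll, pitch, yaw] about the fixed x, y, z axes, in that order (R = Rz(yaw) Ry(pitch) Rx(roll)).
In Python, from cell import ctrl gives the robot as it stands.
- The arm moves only by the shell command python3 -m pendant 'ROWS'. ROWS is JSON, a list of rows, each a list of 7 numbers: the shift along the world's x, y, z in m, then the turn, a rotation vector about the world's x, y, z in rad, then the opening, from -1 (shut) to 1 (fully open). A call has 1 to 8 rows; each row is the pose to reach, as a shift and turn from the pose commanded when the call began; what a row does not reach only later rows make up. A row lasts 1/10 s, in which the tool goes at most 50 mm and 8.59 degrees, less where a joint would pass 70% of its speed; a pose out of reach is approached as far as the arm can. A call with a gripper value outside its range is refused whole. The fingers move at their own pace and stop on an object; the grip force is fixed at half the most. Time passes only in rows, so rows that repeat a pose let the fingers close. It gives the time, the measured TCP pose, the force and the opening at its end, in the units of the state.
- ctrl.read_state(): the state, without advancing time (a new reading comes with each control period).
- ctrl.get_image(name): name is "side" or "top"; returns the picture (420x560x3 uint8, blue, green, red); there is no depth.
- ctrl.get_calibration(name): a dict with "fx", "fy", "cx", "cy" (pixels), "dist_coeffs" ([k1, k2, p1, p2, k3] as OpenCV has them; the pictures are not rectified), "R" (3x3) and "t" (3): a world point X has camera coordinates R X + t. Camera axes: x right, y down, z forward; pixel columns grow to the right and rows downward; lengths in mm; the calibration is good to about 2 mm. A picture is of the moment at which its call begins. get_calibration takes no time and is no camera call.
- ctrl.finish_job(): hands the job in, once; it reports no verdict.
The state is a dict: "clock": time; "qpos": joint angles; "qd": joint speeds; "tau": joint torques, N m; "eef_pos": TCP position; "tool_rot": TCP orientation; "force": force on the tool from outside, world axes, zero at the start; "torque": the same for the moment, N m; "width": finger opening in mm.
Only numpy, scipy, OpenCV 4.12 (cv2) and the standard library are available. Lean on these libraries where they do the work, as an engineer would, in place of code of your own. Each camera call takes 0.05 s, during which the arm holds its last target. There are 200 camera calls.

## Working session

There is one attempt and no reset: what is moved stays moved. The work goes in short steps, Python scripts to look and compute and a shell command to move; the robot and the scene stay as the last step left them, time stands still between calls to the robot, and variables do not carry over. Pictures are saved under pics/ and viewed, about 8 in all and at most 12, crops included, and the job is handed in when it is done.

```bash
mkdir -p pics
python3 - <<'E'
from cell import ctrl
import cv2
for n in("top","side"):
    cv2.imwrite(f"pics/{n}0.png",ctrl.get_image(n)); c=ctrl.get_calibration(n); print(n,c)
s=ctrl.read_state(); print(s)
E
```

```text
top {'fx': 498.8877036221972, 'fy': 498.8877036221972, 'cx': 286.5747600252089, 'cy': 219.81804164303415, 'dist_coeffs': array([-0.13035416,  0.        ,  0.        ,  0.        ,  0.        ]), 'R': array([[-0.00779846, -0.99990247, -0.01158566],
       [-0.98779475,  0.00950544, -0.15547083],
       [ 0.15556579,  0.01023182, -0.98777254]]), 't': array([ 24.75216715, 594.92857156, 908.63285385])}
side {'fx': 430.00435259602006, 'fy': 430.00435259602006, 'cx': 279.91093826078384, 'cy': 214.51500581994682, 'dist_coeffs': array([-0.07617851,  0.        ,  0.        ,  0.        ,  0.        ]), 'R': array([[ 0.94919889, -0.31450048,  0.0105316 ],
       [-0.1585325 , -0.50684394, -0.84733504],
       [ 0.27182515,  0.80261988, -0.53095425]]), 't': array([-547.99386872,  144.56033511,  526.94457242])}
{'clock': 0.1, 'qpos': array([ 1.10822308,  0.62925843,  0.03843849,  1.51828746, -0.02698724,
        0.99630095, -0.02004306]), 'qd': array([ 0.00144238, -0.00396   ,  0.00061998, -0.00297729,  0.00095684,
       -0.00155054, -0.00016359]), 'tau': array([ 2.76006402e-03, -5.64528036e+01,  1.22968566e+00, -1.93975210e+01,
        1.10534034e-02,  5.35562576e-03,  6.20586479e-05]), 'eef_pos': array([ 250.99530841, -598.9640636 ,  230.47160701]), 'tool_rot': array([-3.13985646e+00,  2.53828926e-05,  3.96741784e-01]), 'force': array([-0.08520177,  0.12350825, -0.36083566]), 'torque': array([-0.00449793,  0.01518097,  0.00854876]), 'width': 85.6112222831031}
```

View pics/top0.png

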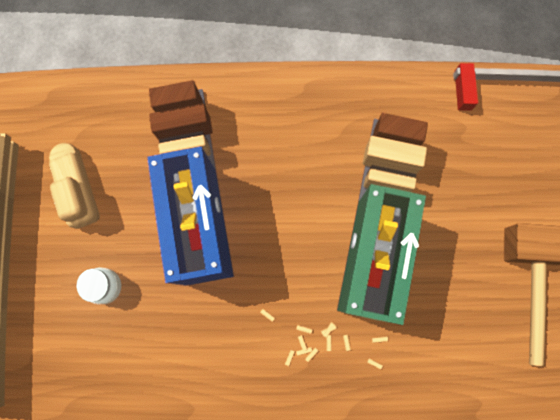

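View pics/side0.png

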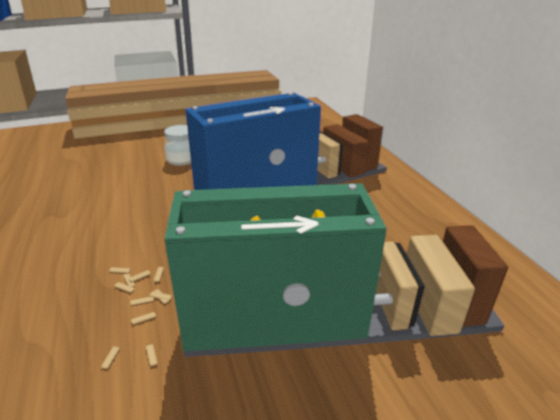

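The top view shows the green unit on the right: cover corners near (371,185), (425,195), (403,324) and (339,314), with the red tooth at (375,275). The blue unit is on the left. The side view shows the green unit in front, with its arrow pointing right. I'll zoom in to get precise corners.

Run:
```python
import cv2,numpy as np
a=cv2.imread("pics/top0.png")[175:335,325:440]; b=cv2.imread("pics/side0.png")[175:350,160:390]
a=cv2.resize(a,None,fx=3.6,fy=3.6,interpolation=cv2.INTER_CUBIC)
cv2.imwrite("pics/topz.png",a)
from cell import ctrl
from scipy.optimize import least_squares
def proj(n,P):
    c=ctrl.get_calibration(n);K=np.array([[c['fx'],0,c['cx']],[0,c['fy'],c['cy']],[0,0,1]])
    return cv2.projectPoints(np.float64(P),cv2.Rodrigues(c['R'])[0],c['t'],K,c['dist_coeffs'])[0][:,0]
def W(p,L): 
    c,s=np.cos(p[2]),np.sin(p[2]); L=np.float64(L); return np.c_[p[0]+c*L[:,0]-s*L[:,1],p[1]+s*L[:,0]+c*L[:,1],L[:,2]]
C=[[90,48,170],[90,-48,170],[-130,-48,170],[-130,48,170]]
ob={'top':[[371,185],[425,195],[403,324],[339,314]],'side':[[365,186],[379,226],[176,237],[178,190]]}
for use in(['top'],['side'],['top','side']):
    r=least_squares(lambda p:np.concatenate([(proj(n,W(p,C))-ob[n]).ravel() for n in use]),[550,-200,0])
    print(use,r.x,r.fun.round(1))
```

```text
['top'] [ 5.37444365e+02 -1.48555603e+02 -2.31207839e-01] [-1.3 -1.3 -0.   1.1 -2.6  1.5  3.9 -1.2]
['side'] [ 5.43392739e+02 -1.47868872e+02 -2.19081458e-01] [-1.1 -4.9  9.9 -0.9 -8.2 -1.3 -0.3 -1.7]
['top', 'side'] [ 5.41347610e+02 -1.48740721e+02 -2.28111521e-01] [ -1.5  -3.5  -0.2  -1.3  -2.3  -1.    4.2  -3.5  -1.8  -4.    8.5   0.3
 -10.6  -1.1  -1.5  -1.6]
```

View pics/topz.png

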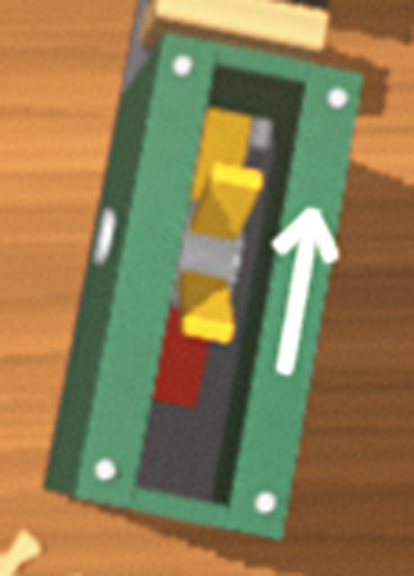

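```bash
cat > h.py <<'E'
import cv2,numpy as np
from cell import ctrl
from scipy.optimize import least_squares
def proj(n,P):
    c=ctrl.get_calibration(n);K=np.array([[c['fx'],0,c['cx']],[0,c['fy'],c['cy']],[0,0,1]])
    return cv2.projectPoints(np.float64(P),cv2.Rodrigues(c['R'])[0],c['t'],K,c['dist_coeffs'])[0][:,0]
def W(p,L): 
    c,s=np.cos(p[2]),np.sin(p[2]); L=np.float64(L); return np.c_[p[0]+c*L[:,0]-s*L[:,1],p[1]+s*L[:,0]+c*L[:,1],L[:,2]]
C=[[90,48,170],[90,-48,170],[-130,-48,170],[-130,48,170],[80,22,170],[80,-22,170],[-120,-22,170],[-120,22,170]]
E
python3 - <<'E'
from h import *
ob=[[370.8,184.7],[425.3,195.3],[403.6,325],[346.7,313.3],[385.3,193],[409.4,198],[388.6,315.3],[362.5,311]]
r=least_squares(lambda p:(proj('top',W(p,C))-ob).ravel(),[550,-200,0]);p=r.x
print(p,r.fun.round(1)); np.save('p.npy',p)
# teeth tips at angle th: front tooth lean 30+th
for th in(-.1,0,.1):
  a=np.radians([30,-30])+th
  T=[[75*np.sin(v),y,90+75*np.cos(v)] for v in a for y in(12,-12)]
  print(th,((proj('top',W(p,T))-[325,175])*3.6).round())
b=cv2.imread("pics/side0.png")
for L in(C[:4],C[4:]): cv2.polylines(b,[proj('side',W(p,L)).round().astype(int)],True,(0,0,255),1)
cv2.imwrite("pics/sidez.png",cv2.resize(b[165:360,155:400],None,fx=3,fy=3,interpolation=cv2.INTER_CUBIC))
E
```

```text
[ 5.37447403e+02 -1.51495198e+02 -2.13796923e-01] [-0.4 -0.7  0.6  0.1 -0.   0.2 -0.7  0.3 -0.8 -0.3  0.6 -0.   0.6  0.7
  0.3 -0.3]
-0.1 [[212. 174.]
 [262. 184.]
 [181. 330.]
 [232. 341.]]
0 [[214. 161.]
 [263. 171.]
 [185. 317.]
 [236. 327.]]
0.1 [[214. 149.]
 [264. 160.]
 [189. 302.]
 [240. 312.]]
```

View pics/sidez.png

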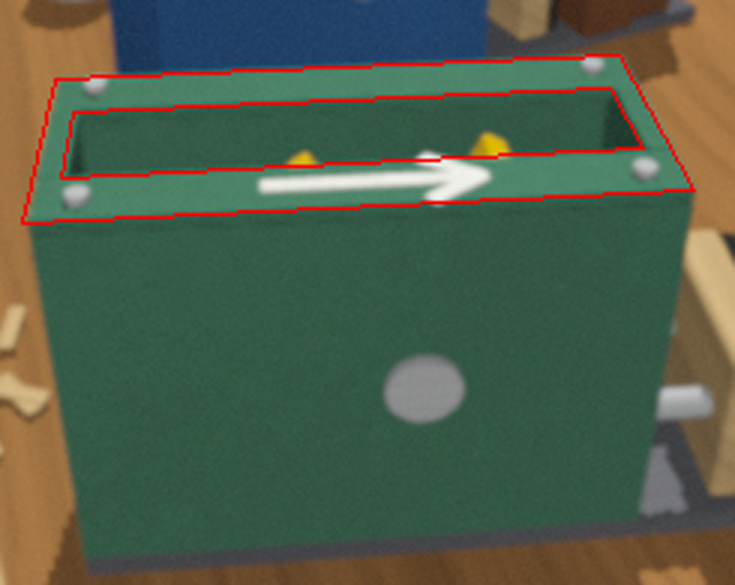

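The side overlay confirms the pose to about 1–2 mm: origin (537.4, -151.5), yaw -0.214. The wheel starts near 0. I'll now move above the entry point, which is unit x = -65, or world (474, -138).

```bash
python3 -m pendant '[[0.01,0.02,0.01,0,0,-0.06,-1],[0.03,0.06,0.02,0,0,-0.15,-1],[0.05,0.1,0.02,0,0,-0.25,-1],[0.07,0.14,0.02,0,0,-0.35,-1],[0.09,0.185,0.02,0,0,-0.45,-1],[0.11,0.23,0.02,0,0,-0.55,-1],[0.13,0.27,0.02,0,0,-0.611,-1],[0.15,0.31,0.02,0,0,-0.611,-1]]'
```

```text
clock: 0.9
eef_pos: [401.6, -287.5, 251.2]
tool_rot: [-3.141, 0.0, -0.215]
force: [-0.0, -0.2, -0.5]
width: 0.0
```

```bash
python3 -m pendant '[[0.02,0.04,0,0,0,0,-1],[0.04,0.08,0,0,0,0,-1],[0.055,0.115,0,0,0,0,-1],[0.066,0.138,0,0,0,0,-1],[0.073,0.1515,0,0,0,0,-1],[0.073,0.1515,0,0,0,0,-1],[0.073,0.1515,0,0,0,0,-1]]'
python3 - <<'E'
from h import *
p=np.load('p.npy');s=ctrl.read_state();print(s['eef_pos'],s['tool_rot'])
b=ctrl.get_image('side'); q=proj('side',[s['eef_pos']])[0];print(q)
cv2.drawMarker(b,tuple(q.round().astype(int)),(0,0,255),0,8)
t=ctrl.get_image('top'); q=proj('top',[s['eef_pos']])[0]; cv2.drawMarker(t,tuple(q.round().astype(int)),(0,0,255),0,8)
cv2.imwrite('pics/a.png',np.hstack([cv2.resize(b[60:300,130:400],None,fx=1.45,fy=1.45),cv2.resize(t[100:340,300:500],None,fx=1.45,fy=1.45)]))
E
```

```text
clock: 1.6
eef_pos: [473.7, -138.5, 251.1]
tool_rot: [3.141, 0.001, -0.214]
force: [-1.5, 0.4, -0.6]
width: -0.2
[ 473.73931598 -138.50542132  251.09486599] [ 3.14095759e+00  6.89215528e-04 -2.14098651e-01]
[225.61311398 138.3518088 ]
```

View pics/a.png

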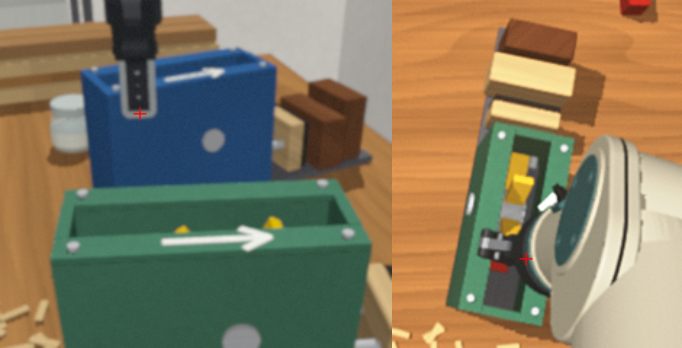

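The side view shows the shut fingers over the rear of the slot, with the TCP marker on the fingertip at (226,138). Next I descend behind the rear tooth.

```bash
python3 -m pendant '[[0,0,-0.02,0,0,0,-1],[0,0,-0.05,0,0,0,-1],[0,0,-0.075,0,0,0,-1],[0,0,-0.095,0,0,0,-1],[0,0,-0.11,0,0,0,-1],[0,0,-0.119,0,0,0,-1],[0,0,-0.121,0,0,0,-1],[0,0,-0.121,0,0,0,-1]]'
```

```text
clock: 2.5
eef_pos: [474.2, -138.7, 130.5]
tool_rot: [3.141, -0.0, -0.215]
force: [0.2, 0.0, -0.4]
width: 0.4
```

```bash
python3 -m pendant '[[0.0078,-0.0017,0,0,0,0,-1],[0.0156,-0.0034,0,0,0,0,-1],[0.0234,-0.0051,0,0,0,0,-1],[0.0283,-0.0061,0,0,0,0,-1],[0.0332,-0.0072,0,0,0,0,-1],[0.0381,-0.0083,0,0,0,0,-1],[0.043,-0.0093,0,0,0,0,-1],[0.0479,-0.0104,0,0,0,0,-1]]'
```

```text
clock: 3.3
eef_pos: [522.4, -148.5, 130.6]
tool_rot: [3.142, 0.0, -0.214]
force: [-4.4, 0.9, 3.6]
width: -0.5
```

```bash
python3 -m pendant '[[0.0049,-0.0011,0,0,0,0,-1],[0.0098,-0.0021,0,0,0,0,-1],[0.0147,-0.0032,0,0,0,0,-1],[0.0186,-0.004,0,0,0,0,-1],[0.0215,-0.0047,0,0,0,0,-1],[0.0215,-0.0047,0,0,0,0,-1],[0.0215,-0.0047,0,0,0,0,-1],[0.0215,-0.0047,0,0,0,0,-1]]'; python3 -m pendant '[[0,0,0.01,0,0,0,-1],[0,0,0.03,0,0,0,-1],[0,0,0.06,0,0,0,-1],[0,0,0.09,0,0,0,-1],[0,0,0.11,0,0,0,-1],[0,0,0.12,0,0,0,-1],[0,0,0.121,0,0,0,-1]]'
```

```text
clock: 4.1
eef_pos: [541.8, -152.7, 129.2]
tool_rot: [-3.142, 0.005, -0.214]
force: [-4.9, 1.4, -1.0]
width: 0.0
clock: 4.8
eef_pos: [545.6, -153.5, 253.3]
tool_rot: [3.142, -0.005, -0.214]
force: [-0.9, 0.2, 0.5]
width: -0.2
```

```bash
python3 -m pendant '[[-0.02,0.0043,0,0,0,0,-1],[-0.045,0.0098,0,0,0,0,-1],[-0.065,0.0142,0,0,0,0,-1],[-0.0694,0.0151,0,0,0,0,-1],[-0.0694,0.0151,0,0,0,0,-1],[-0.0694,0.0151,0,0,0,0,-1]]'
python3 - <<'E'
from h import *
p=np.load('p.npy')
t=ctrl.get_image('top'); cv2.imwrite('pics/b.png',cv2.resize(t[175:335,325:440],None,fx=3.6,fy=3.6,interpolation=cv2.INTER_CUBIC))
E
```

```text
clock: 5.4
eef_pos: [475.5, -138.2, 251.1]
tool_rot: [3.142, -0.001, -0.214]
force: [-0.2, 0.4, -0.1]
width: 0.1
```

View pics/b.png

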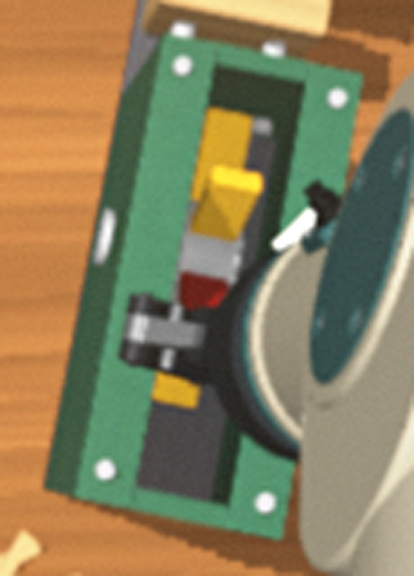

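The front tooth tip is back at about (237,180), where it stood at the start, and the red tooth is now the rear one. The first step landed at about 1.0 rad. Now I repeat the push.

```bash
python3 -m pendant '[[0,0,-0.02,0,0,0,-1],[0,0,-0.05,0,0,0,-1],[0,0,-0.075,0,0,0,-1],[0,0,-0.095,0,0,0,-1],[0,0,-0.11,0,0,0,-1],[0,0,-0.119,0,0,0,-1],[0,0,-0.121,0,0,0,-1],[0,0,-0.121,0,0,0,-1]]'
```

```text
clock: 6.25
eef_pos: [474.7, -138.1, 130.3]
tool_rot: [3.142, -0.0, -0.214]
force: [-0.5, -0.4, 0.6]
width: 0.2
```

```bash
python3 -m pendant '[[0.0078,-0.0017,0,0,0,0,-1],[0.0156,-0.0034,0,0,0,0,-1],[0.0234,-0.0051,0,0,0,0,-1],[0.0283,-0.0061,0,0,0,0,-1],[0.0332,-0.0072,0,0,0,0,-1],[0.0381,-0.0083,0,0,0,0,-1],[0.043,-0.0093,0,0,0,0,-1],[0.0479,-0.0104,0,0,0,0,-1]]'
```

```text
clock: 7.05
eef_pos: [522.5, -148.5, 130.7]
tool_rot: [-3.142, 0.0, -0.214]
force: [-4.1, 0.3, 3.4]
width: 0.3
```

```bash
python3 -m pendant '[[0.0049,-0.0011,0,0,0,0,-1],[0.0098,-0.0021,0,0,0,0,-1],[0.0147,-0.0032,0,0,0,0,-1],[0.0186,-0.004,0,0,0,0,-1],[0.0225,-0.0049,0,0,0,0,-1],[0.0225,-0.0049,0,0,0,0,-1],[0.0225,-0.0049,0,0,0,0,-1],[0.0225,-0.0049,0,0,0,0,-1]]'; python3 -m pendant '[[0,0,0.01,0,0,0,-1],[0,0,0.03,0,0,0,-1],[0,0,0.06,0,0,0,-1],[0,0,0.09,0,0,0,-1],[0,0,0.11,0,0,0,-1],[0,0,0.12,0,0,0,-1],[0,0,0.121,0,0,0,-1]]'
```

```text
clock: 7.85
eef_pos: [543.0, -152.9, 129.3]
tool_rot: [-3.141, 0.004, -0.214]
force: [-5.4, 0.9, -0.7]
width: -0.2
clock: 8.55
eef_pos: [546.5, -153.7, 253.3]
tool_rot: [3.142, -0.005, -0.214]
force: [-0.2, 0.2, -0.7]
width: 0.2
```

```bash
python3 -m pendant '[[-0.02,-0.02,0,0,0,0,-1],[-0.045,-0.06,0,0,0,0,-1],[-0.065,-0.1,0,0,0,0,-1],[-0.08,-0.14,0,0,0,0,-1],[-0.1,-0.17,0,0,0,0,-1],[-0.11,-0.19,0,0,0,0,-1],[-0.11,-0.2,0,0,0,0,-1],[-0.11,-0.2,0,0,0,0,-1]]'
python3 - <<'E'
from h import *
print(ctrl.read_state()['force'])
p=np.load('p.npy')
t=ctrl.get_image('top'); cv2.imwrite('pics/c.png',cv2.resize(t[120:335,140:440],None,fx=2.6,fy=2.6,interpolation=cv2.INTER_CUBIC))
for th in(-.2,0,.2):
  T=[[75*np.sin(v),y,90+75*np.cos(v)] for v in np.radians([30])+th for y in(12,-12)]
  print(th,((proj('top',W(p,T))-[140,120])*2.6).round())
E
```

```text
clock: 9.35
eef_pos: [434.8, -354.3, 250.6]
tool_rot: [3.141, 0.0, -0.216]
force: [-0.1, 0.3, -0.7]
width: -0.2
[-0.13649492  0.34268418 -0.70676898]
-0.2 [[633. 278.]
 [669. 286.]]
0 [[635. 259.]
 [671. 267.]]
0.2 [[636. 244.]
 [671. 251.]]
```

View pics/c.png

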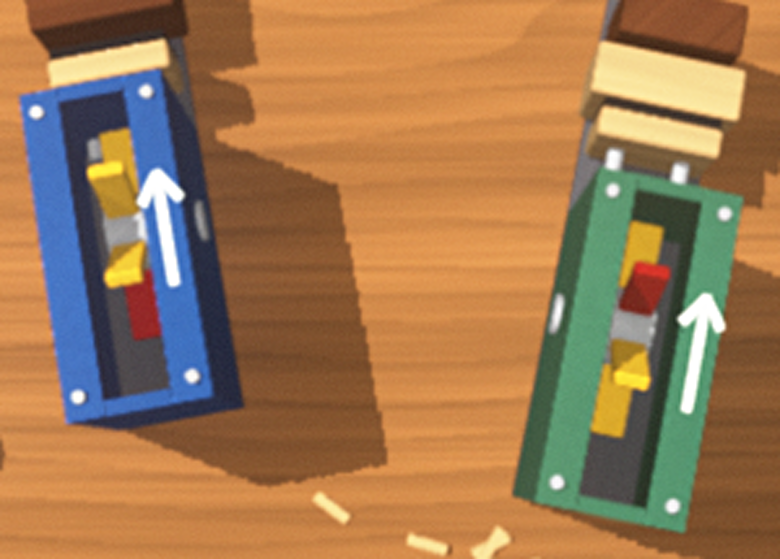

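The red tooth is now the front tooth in the slot, its tip spanning (636,262) to (669,268). That is about 2.0–2.1 rad, and the fingers' push side ended at x ≈ 16.8 against the nominal 17. The blue wheel is unchanged and the arm is clear.

```bash
python3 -c "
from cell import ctrl
print(ctrl.finish_job())"
```

```text
the job is handed in; nothing more can be done
None
```

I pushed the green star wheel on by two teeth, one at a time, and handed the job in at about 9.4 s of the 43 s allowed. `finish_job` gave no verdict.

- **Method:** I found the unit's pose from the top camera (origin 537, -151 mm, yaw -0.214) and checked it by overlay in the side camera. With the fingers shut, I pushed behind the rear tooth with about 5 N. I then withdrew, confirmed the one-tooth step in a picture and repeated the push.
- **Wheel position:** At the end of the second push, the +x side of the fingers stood at about x = 16.8 mm, against 17 nominal (assuming the fingers' half-width is 11 mm). The last picture shows the red tooth at the front and leaning forward.
- **Disagreement:** The picture puts the wheel up to 0.1 rad short of 2.094, while the finger position puts it almost exactly on. Both are within the 0.225 rad allowed.
- **Rest of the scene:** The blue wheel looked unturned in the last picture. The arm stood clear, with a force reading near zero.

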